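Release the leak-test press

ROBOT

A 6-joint arm with a two-finger parallel gripper is mounted at the origin on the work surface. World frame = base frame: x ahead of the robot, y to its left, z up, the work surface at z = 0. Lengths are in mm, angles in rad, forces in N, time in s.
With the tool pointing down it reaches from about 350 to 925 mm from the base axis. Payload 6.4 kg.
Tool frame: the origin (TCP) lies between the finger pads; the fingertips stand r.tip_reach ahead of it and the grasp point (between the pads) lies 6 mm ahead of it (r.tip_reach is the distance from the TCP to the fingertips, in mm); x points along the fingers, y is the direction in which the jaws open and shut, and the axes are right-handed (so a half turn about x gives the same grasp; the last joint's range is limited). The gripper opens to 85 mm and grips with 20 to 120 N. Pads are 22 mm wide; open, the fingers measure 114 mm over their backs; the gripper's body (76 mm by 85 mm) begins 54 mm behind the grasp point. The pads swing forward as they close: fully open they stand 13 mm farther back than shut.
Start: joints at [-1.37, 0.245, 1.558, -0, 1.339, -0.174], TCP at [237.962, -604.887, 256.29] pointing down, gripper open.
Joint ranges: [-3.13, 3.13], [-1.02, 2.26], [0.13, 2.54], [-0.95, 4.09], [0.21, 2.88], [-2.74, 2.74]. Speed limits (rad/s): [2.57, 2.57, 3.14, 3.14, 3.14, 3.14].

INTERFACE

Orientations are given as [roll, pitch, yaw] about the fixed x, y, z axes, in that order (R = Rz(yaw) Ry(pitch) Rx(roll)).
In Python, from plant import r gives the robot as it stands.
- The arm moves only by the shell command python3 -m handwheel 'ROWS'. ROWS is JSON, a list of rows, each an object of numbers: "x", "y", "z": the shift along the tool's x, y, z in cm; "rx", "ry", "rz": the turn, a rotation vector about the tool's x, y, z in degrees; "hand": the opening, from -1 (shut) to 1 (fully open). In form: [{"x": .., "y": .., "z": .., "rx": .., "ry": .., "rz": .., "hand": ..}, ...]. A call has 1 to 20 rows; each row shifts and turns the commanded pose from where the row before left it, along the tool's axes as they then stand; what a row does not reach is not made up. A row lasts 1/8 s, in which the tool goes at most 62.5 mm and 10.7 degrees, less where a joint would pass 70% of its speed; a pose out of reach is approached as far as the arm can. A call with a gripper value outside its range is refused whole. The fingers move at their own pace and stop on an object; the grip force is fixed at half the most. Time passes only in rows, so rows that do not move let the fingers close. It gives the time, the measured TCP pose, the force and the opening at its end, in the units of the state.
- r.get_state(): the state, without advancing time (a new reading comes with each control period).
- r.snapshot(name): name is "side" or "top" or "wrist"; returns (picture, depth): 420x560x3 uint8, red, green, blue; 420x560 float32, mm along the optical axis (not along the pixel's ray), 0 where there is no reading.
- r.get_calibration(name): a dict with "fx", "fy", "cx", "cy" (pixels), "world_to_cam" (4x4, takes a point from world to camera coordinates). Camera axes: x right, y up, looking along -z (the intrinsics and any distortion apply to the point x, -y, -z); pixel columns grow to the right and rows downward; lengths in mm; the calibration is good to about 2 mm. A picture is of the moment at which its call begins: read the wrist's pose just before it. get_calibration takes no time and is no camera call; for the wrist camera it gives the pose at the moment of the call.
- r.close_job(): hands the job in, once; it reports no verdict.
The state is a dict: "time": time; "qpos": joint angles; "qd": joint speeds; "joint_torque": joint torques, N m; "tool_pos": TCP position; "orientation": TCP orientation; "force": force on the tool from outside, world axes, zero at the start; "torque": the same for the moment, N m; "grip_width": opening from 0.0 (shut) to 1.0 (fully open).
Only numpy, scipy, OpenCV 4.12 (cv2) and the standard library are available. Lean on these libraries where they do the work, as an engineer would, in place of code of your own. Each camera call takes 0.05 s, during which the arm holds its last target.

TASK

The leak test is done. Back the press's screw off by one full turn of the handwheel (counter-clockwise seen from above, by its crank handle), then let go of it, pull the red index plunger beside the nest fully up against its spring so the pin is clear of its hole, and finish there still holding it back, so that I can slide the nest out. Leave the nest itself where it is, and do not disturb the bottles, glassware, spare housings and brush.

Things in the scene. Friction and masses are not known exactly. Their poses are not given: they have to be found in the camera images.
- press: Bench leak-test press, fixed. Grey base 290 (x -180 to +110) x 240 x 25 mm; columns at y = +-100 mm carry an aluminium bridge (50 x 250 mm, top at z = 160 mm) with the screw upright in its middle. Origin on the table under the screw axis; -x is the front, towards the robot, where the nest slides out and the plunger stands. Gauge and small valve on the rear +y corner, below 125 mm.
- handwheel (a joint): Turn of the handwheel about the vertical screw axis, rad: 0 = clamped (start; it cannot go tighter), growing counter-clockwise seen from above as the screw is backed off; 2 pi = one full turn, thread ends at 4 pi. Stiff (0.3 N m, about 5 N at the handle), stays where it is left. Wheel, screw and handle rise 4 mm per turn.
- wheel_center (a point): Centre of the black handwheel, 139 mm over its rim, rim 15 mm thick; on the screw axis, 194 mm above the table at the start. The hub nut stands 14 mm above this point.
- handle_grip (a point): Middle of the yellow upright crank handle, 21 mm in diameter, 58 mm long, revolving freely on its own axis, 58 mm from the screw axis; it starts anywhere around the wheel. The point is 45 mm above the wheel centre; the handle reaches 26 mm above and 32 mm below it, its boss on the rim starts 35 mm below. Held from above it can be led round in a circle without turning the hand.
- plunger (a joint): Lift of the index plunger, m: 0 = pin seated (9 mm deep in the nest plate's hole), 0.014 = fully back against its stop. A spring pulls it down: 7 N at the start of the lift, 14 N at the stop; it springs back when let go.
- knob: Red mushroom knob of the index plunger, moving straight up and down with it; 34 mm tall: head 32 mm in diameter, its top 24 mm, over an 18 mm neck. Origin at the centre of its underside, z = 87 mm when seated, 140 mm in front (-x) and 45 mm to the -y side of the press's origin. Below it a steel collar (to 13 mm from the axis) and a dark bracket arm, 30 x 56 mm, top at z = 71 mm.
- knob_grip (a point): Middle of the knob's head, on its axis, 22 mm above the knob's origin; 109 mm above the table when seated. Moves with the knob.
- nest (a joint): Slide of the nest, the aluminium plate (120 mm wide, top at z = 45 mm) that carries the tested valve housing: 0 = home under the screw, growing up to 0.12 m as it slides out to the press's -x. The pin locks it while seated (under 2 mm of play); free, it needs 5 N to move. A small steel bar handle stands on its front edge.
- wash_bottle: white squeeze wash bottle, 68 mm across, 190 mm tall with its bent nozzle; origin at the centre of its foot; loose, leave it alone
- dropper: small white dropper bottle, 42 mm across, 102 mm tall, beside the press on its +y side; origin at the centre of its foot; loose, leave it alone
- beaker: glass beaker, 78 mm across, 105 mm tall; origin at the centre of its foot; loose, leave it alone
- flask: stoppered conical glass flask, 82 mm across the foot, 134 mm tall; origin at the centre of its foot; loose, leave it alone
- spare_a: spare aluminium valve housing with two brass ports, 64 x 50 x 50 mm, on the table beside the press on its -y side; origin at the centre of its underside; loose, leave it alone
- spare_b: second spare valve housing, same shape and sizes, behind the first one (towards +x); origin at the centre of its underside; loose, leave it alone
- brush: red-handled brush, 180 mm long, lying on the table behind the press (its +x side); origin below its middle; loose, leave it alone

How it is judged:
By the outcome, as a careful person would: the job done as asked, in the order asked, and still so for the second after the job is handed in, while the arm keeps its last pose, push and grip.
It also fails if it takes over 64 s, if anything falls off the work surface, if the arm or the gripper's body presses on something with over 40 N, if the wrist force passes 120 N, or if a joint passes its speed limit or range.

## Working session

There is one attempt and no reset: what is moved stays moved. The work goes in short steps, Python scripts to look and compute and a shell command to move; the robot and the scene stay as the last step left them, time stands still between calls to the robot, and variables do not carry over. Pictures are saved under pics/ and viewed, and the job is handed in when it is done.

```bash
ls; mkdir -p pics; python3 - <<'E'
from plant import r
import cv2, numpy as np
print(r.get_state(), r.tip_reach)
for n in ("side","top","wrist"):
    p,d=r.snapshot(n); cv2.imwrite(f"pics/{n}0.png",p[:,:,::-1]); np.save(f"pics/{n}0.npy",d)
    c=r.get_calibration(n); print(n,c)
E
```

```text
pics
{'time': 0.0, 'qpos': array([-1.37011264e+00,  2.45812853e-01,  1.55903288e+00,  2.82834973e-05,
        1.33871783e+00, -1.74102935e-01]), 'qd': array([ 0.00107479,  0.0009024 , -0.00103638, -0.00060429, -0.00125333,
        0.00081043]), 'joint_torque': array([ 1.12340029e-03, -4.29501951e+01, -3.26132405e+01, -1.00225127e-04,
        5.20950911e-03, -2.92376299e-06]), 'tool_pos': array([ 237.85242035, -604.35905746,  255.17092503]), 'orientation': array([-1.75885759,  1.56882523,  1.75751516]), 'force': array([0.3889749 , 0.2463256 , 0.69834296]), 'torque': array([-0.00422644,  0.01257292,  0.04366084]), 'grip_width': 1.0020790223008347} 25.0
side {'fx': 517.8654434961819, 'fy': 517.8654434961819, 'cx': 275.6349472428011, 'cy': 217.8254639036528, 'world_to_cam': array([[-9.96866868e-01, -7.83981521e-02, -1.04964976e-02,
         6.08417168e+02],
       [ 3.67109417e-02, -5.76119899e-01,  8.16540366e-01,
        -1.49088181e+02],
       [-7.00624969e-02,  8.13596701e-01,  5.77192910e-01,
        -1.66593469e+03],
       [ 0.00000000e+00,  0.00000000e+00,  0.00000000e+00,
     
[... 257 characters left out ...]
  2.05581919e-02,  5.84619137e-02,
        -6.18974981e+02],
       [-5.84988430e-02,  1.19904900e-03,  9.98286756e-01,
        -1.58709005e+03],
       [ 0.00000000e+00,  0.00000000e+00,  0.00000000e+00,
         1.00000000e+00]])}
wrist {'fx': 328.91869913338735, 'fy': 328.91869913338735, 'cx': 280.9543748756984, 'cy': 212.24624065612713, 'world_to_cam': array([[ 3.65419560e-01, -9.30837856e-01, -3.07088872e-03,
        -6.49140915e+02],
       [ 8.92725530e-01,  3.51388370e-01, -2.82076835e-01,
         3.72340612e+01],
       [ 2.63646871e-01,  1.00334932e-01,  9.59386903e-01,
        -3.79246654e+02],
       [ 0.00000000e+00,  0.00000000e+00,  0.00000000e+00,
         1.00000000e+00]])}
```

View pics/side0.png

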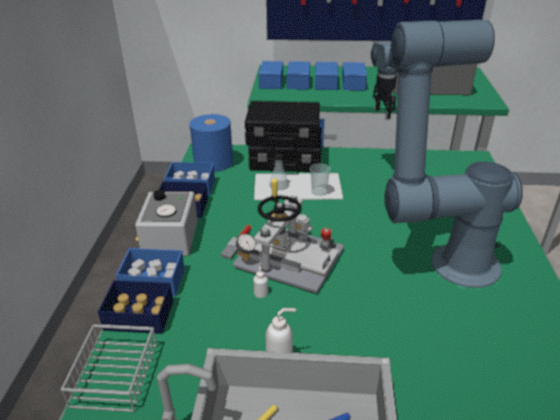

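View pics/top0.png

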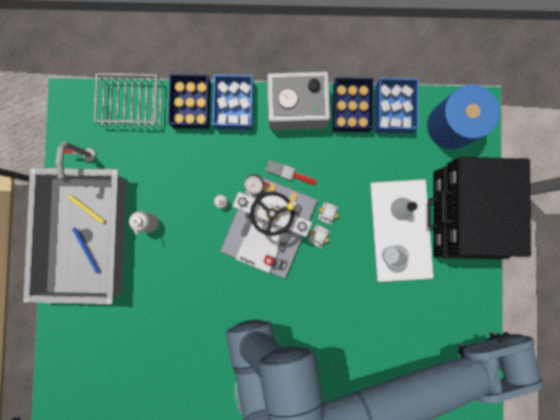

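View pics/wrist0.png

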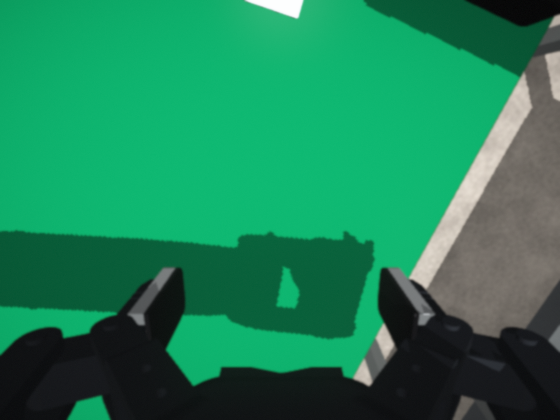

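The side view shows the press at around (285,235), with the yellow handle near (275,187) and the red knob at (326,234). In the top view the wheel centre is near (272,213), the handle near (292,205) and the knob near (270,261). Next I'll measure these by colour.

```bash
cat > h.py <<'E'
import numpy as np, cv2
from plant import r
def ray(n,u,v,c=None):
    c=c or r.get_calibration(n); M=c["world_to_cam"]; R=M[:3,:3]; o=-R.T@M[:3,3]
    d=R.T@np.array([(u-c["cx"])/c["fx"],-(v-c["cy"])/c["fy"],-1.0]); return o,d
def onz(n,u,v,z,c=None):
    o,d=ray(n,u,v,c); return o+d*(z-o[2])/d[2]
def tri(n1,p1,n2,p2):
    o1,d1=ray(n1,*p1); o2,d2=ray(n2,*p2)
    A=np.stack([d1,-d2],1); t=np.linalg.lstsq(A,o2-o1,rcond=None)[0]
    a,b=o1+d1*t[0],o2+d2*t[1]; return (a+b)/2,np.linalg.norm(a-b)
def proj(n,P,c=None):
    c=c or r.get_calibration(n); q=c["world_to_cam"]@np.append(P,1); return c["cx"]-c["fx"]*q[0]/q[2], c["cy"]+c["fy"]*q[1]/q[2]
def blobs(img,col,roi=None,minarea=8):
    h=cv2.cvtColor(np.ascontiguousarray(img),cv2.COLOR_RGB2HSV)
    rg={"yellow":[((20,130,110),(35,255,255))],"red":[((0,150,80),(8,255,255)),((172,150,80),(180,255,255))],"black":[((0,0,0),(180,255,55))]}[col]
    m=sum(cv2.inRange(h,a,b) for a,b in rg).astype(np.uint8)
    if roi: k=np.zeros_like(m); x0,y0,x1,y1=roi; k[y0:y1,x0:x1]=1; m=m*k
    n,l,s,c=cv2.connectedComponentsWithStats(m)
    return [(s[i].tolist(),c[i].round(1).tolist()) for i in range(1,n) if s[i][4]>=minarea],m
E
python3 - <<'E'
from h import *
T=cv2.imread("pics/top0.png")[:,:,::-1];S=cv2.imread("pics/side0.png")[:,:,::-1]
for n,I,roi in(("top",T,(215,150,350,285)),("side",S,(220,160,350,290))):
    for c in("yellow","red","black"): print(n,c,blobs(I,c,roi)[0])
x0,y0=215,150
cv2.imwrite("pics/topz.png",cv2.resize(cv2.imread("pics/top0.png")[150:285,200:350],None,fx=5,fy=4.4,interpolation=2))
cv2.imwrite("pics/sidez.png",cv2.resize(cv2.imread("pics/side0.png")[165:305,210:360],None,fx=5,fy=4.2,interpolation=2))
E
```

```text
top yellow [([267, 186, 6, 6, 18], [269.9, 189.2]), ([287, 202, 7, 9, 39], [289.8, 206.4])]
top red [([294, 173, 22, 11, 101], [304.6, 178.4]), ([269, 257, 5, 8, 16], [271.6, 260.4])]
top black [([255, 193, 10, 11, 36], [259.2, 197.5]), ([250, 208, 6, 17, 31], [252.2, 216.7]), ([291, 211, 4, 11, 21], [292.1, 214.5]), ([280, 225, 9, 8, 19], [284.8, 229.2]), ([261, 230, 9, 5, 18], [266.0, 231.7])]
side yellow [([272, 180, 5, 16, 63], [274.2, 186.9])]
side red [([241, 226, 9, 8, 37], [246.0, 229.6]), ([321, 230, 10, 10, 60], [325.6, 234.4])]
side black [([249, 160, 26, 11, 229], [261.7, 164.7]), ([282, 160, 39, 12, 320], [298.0, 165.0]), ([258, 196, 43, 25, 401], [279.6, 209.3]), ([289, 233, 10, 4, 20], [293.6, 234.8]), ([329, 240, 5, 7, 18], [331.0, 243.6]), ([243, 251, 16, 3, 26], [251.6, 251.8]), ([270, 255, 11, 6, 26], [275.0, 257.7])]
```

View pics/topz.png

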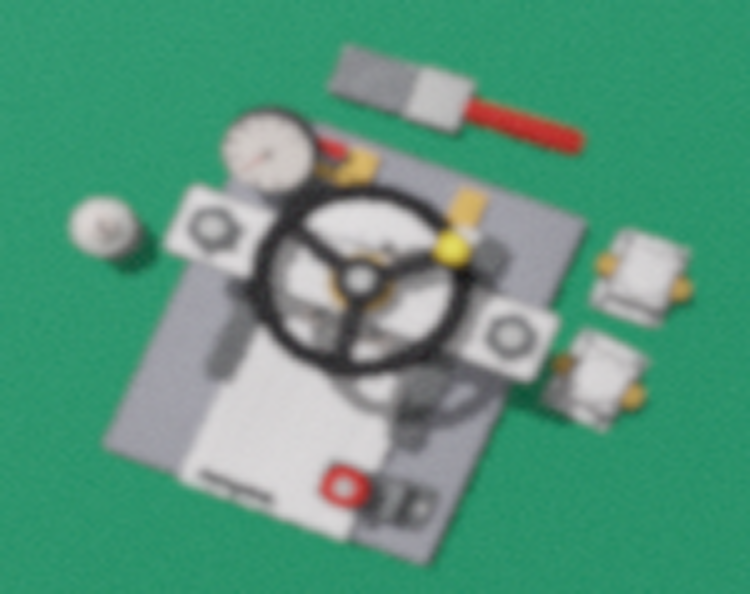

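View pics/sidez.png

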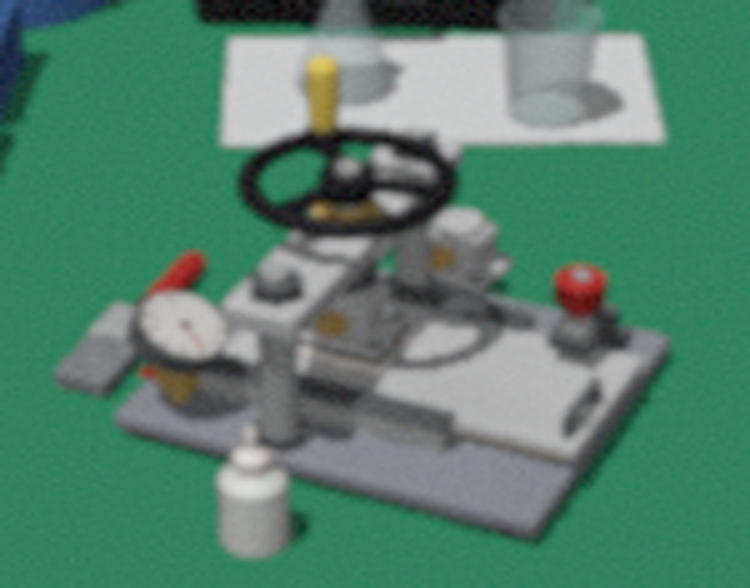

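The enlarged top view shows the hub at about (272.4,213.2), the handle at (290.3,206.4) and the knob top at (269,260.2). The handle is vertical, standing on the rim.

```bash
python3 - <<'E'
from h import *
hub=onz("top",272.4,213.2,206); print("hub top",hub)
# rim ellipse in top: dark pixels in annulus
T=cv2.imread("pics/top0.png")[:,:,::-1];S=cv2.imread("pics/side0.png")[:,:,::-1]
g=cv2.cvtColor(np.ascontiguousarray(S),cv2.COLOR_RGB2GRAY)
_,m=blobs(S,"black",(255,190,305,225)); c=max(cv2.findContours(m,0,1)[0],key=cv2.contourArea); e=cv2.fitEllipse(cv2.convexHull(c)); print("side rim",e,onz("side",*e[0],194))
g=cv2.cvtColor(np.ascontiguousarray(T),cv2.COLOR_RGB2GRAY); yy,xx=np.mgrid[:420,:560]; rr=np.hypot(xx-272,yy-213)
w=((rr>17)&(rr<25)&(g<70)).astype(np.uint8); pts=np.argwhere(w)[:,::-1].astype(np.float32); e=cv2.fitEllipse(pts);print("top rim",e,onz("top",*e[0],198))
print("tri wheel",tri("top",e[0],"side",(279.6,208.6)))
for z in(225,239,262): print("handle top onz",z,onz("top",290.2,206.4,z))
print("handle tri",tri("top",(290.2,206.4),"side",(274.3,186.5)))
print("side handle@239",onz("side",274.2,187.5,239))
print("knob top",onz("top",269.2,260.2,121),"tri",tri("top",(269.2,260.2),"side",(325.7,233)))
E
```

```text
hub top [599.05527895  -7.04000906 206.        ]
side rim ((279.2044982910156, 208.32949829101562), (24.795997619628906, 42.4251708984375), 89.4693374633789) [596.99563523   3.51994754 194.        ]
top rim ((271.9661865234375, 213.03182983398438), (40.47397994995117, 42.08319091796875), 130.791259765625) [599.95491773  -5.58245189 198.        ]
tri wheel (array([598.50087287,  -5.48247552, 186.95209179]), np.float64(4.057012492854437))
handle top onz 225 [619.52747478 -60.12487588 225.        ]
handle top onz 239 [618.58768622 -59.81507469 239.        ]
handle top onz 262 [617.04374789 -59.30611559 262.        ]
handle tri (array([617.89826647, -60.00161042, 232.83677568]), np.float64(2.2037658485622744))
side handle@239 [615.75209913 -44.15168096 239.        ]
knob top [453.06235506   1.28355081 121.        ] tri (array([451.36965649,   1.61363043, 104.72735406]), np.float64(1.8038821565361325))
```

```bash
cat >> h.py <<'E'
from scipy.spatial.transform import Rotation as Ro
def pose():
    s=r.get_state(); return s["tool_pos"],Ro.from_euler("xyz",s["orientation"]).as_matrix(),s
def show():
    p,R,s=pose(); print("t %.2f"%s["time"],"p",p.round(1),"x",R[:,0].round(3),"y",R[:,1].round(3),"z",R[:,2].round(3),"F",s["force"].round(1),"w",round(s["grip_width"],3),"q",s["qpos"].round(2))
    return p,R,s
E
python3 - <<'E'
from h import *
p,R,s=show(); print("to above handle (cm tool)",(R.T@(np.array([618,-59.7,300])-p)/10).round(2))
E
```

```text
t 0.15 p [ 237.9 -604.5  255.5] x [-0.     0.001 -1.   ] y [ 0.366 -0.931 -0.001] z [-0.931 -0.366 -0.   ] F [ 0.3  0.3 -0.9] w 0.994 q [-1.37  0.25  1.56  0.    1.34 -0.17]
to above handle (cm tool) [ -4.39 -36.79 -55.32]
```

```bash
python3 -m handwheel '[{"x":-3},{"x":-3,"z":-2,"y":-1},{"z":-4,"y":-2.6},{"z":-4,"y":-2.6},{"z":-4,"y":-2.6},{"z":-4,"y":-2.6},{"z":-4,"y":-2.6},{"z":-4,"y":-2.6},{"z":-4,"y":-2.6},{"z":-4,"y":-2.6},{"z":-4,"y":-2.6},{"z":-4,"y":-2.6},{"z":-4,"y":-2.6},{"z":-3,"y":-2.6},{"z":-2,"y":-2},{}]'
python3 - <<'E'
from h import *
p,R,s=show(); c=r.get_calibration("wrist")
P,d=r.snapshot("wrist"); cv2.imwrite("pics/w1.png",P[:,:,::-1])
print((R.T@(np.array([618,-59.7,300])-p)/10).round(2), proj("wrist",np.array([618,-59.7,239]),c),proj("wrist",np.array([599,-5.5,205]),c),blobs(P,"yellow",None,30)[0])
E
```

```text
t 0.15 p [ 237.9 -604.5  255.5] x [-0.     0.001 -1.   ] y [ 0.366 -0.931 -0.001] z [-0.931 -0.366 -0.   ] F [ 0.3  0.3 -0.9] w 0.994 q [-1.37  0.25  1.56  0.    1.34 -0.17]
[ -4.39 -36.79 -55.32] (np.float64(17618.29449938757), np.float64(23763.68248366998)) (np.float64(-5276.329281008283), np.float64(-6473.473325771443)) []validation failed for argument at $[0]...
```

View pics/w1.png

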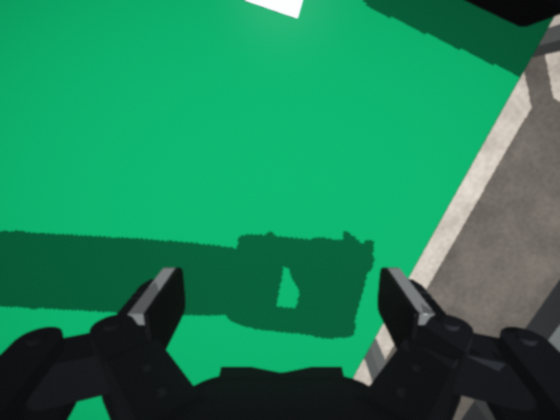

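The call was refused and the arm didn't move, so the view is unchanged. Each row probably needs all its fields.

```bash
python3 -m handwheel '[{"x":-3,"y":0,"z":0,"rx":0,"ry":0,"rz":0,"hand":1},{"x":-3,"y":-1,"z":-2,"rx":0,"ry":0,"rz":0,"hand":1},{"x":0,"y":-2.6,"z":-4,"rx":0,"ry":0,"rz":0,"hand":1},{"x":0,"y":-2.6,"z":-4,"rx":0,"ry":0,"rz":0,"hand":1},{"x":0,"y":-2.6,"z":-4,"rx":0,"ry":0,"rz":0,"hand":1},{"x":0,"y":-2.6,"z":-4,"rx":0,"ry":0,"rz":0,"hand":1},{"x":0,"y":-2.6,"z":-4,"rx":0,"ry":0,"rz":0,"hand":1},{"x":0,"y":-2.6,"z":-4,"rx":0,"ry":0,"rz":0,"hand":1},{"x":0,"y":-2.6,"z":-4,"rx":0,"ry":0,"rz":0,"hand":1},{"x":0,"y":-2.6,"z":-4,"rx":0,"ry":0,"rz":0,"hand":1},{"x":0,"y":-2.6,"z":-4,"rx":0,"ry":0,"rz":0,"hand":1},{"x":0,"y":-2.6,"z":-4,"rx":0,"ry":0,"rz":0,"hand":1},{"x":0,"y":-2.6,"z":-4,"rx":0,"ry":0,"rz":0,"hand":1},{"x":0,"y":-2.6,"z":-3,"rx":0,"ry":0,"rz":0,"hand":1},{"x":0,"y":-2,"z":-2,"rx":0,"ry":0,"rz":0,"hand":1},{"x":0,"y":0,"z":0,"rx":0,"ry":0,"rz":0,"hand":1}]'
python3 - <<'E'
from h import *
p,R,s=show(); c=r.get_calibration("wrist")
P,d=r.snapshot("wrist"); cv2.imwrite("pics/w2.png",P[:,:,::-1])
print((R.T@(np.array([618,-59.7,300])-p)/10).round(2), proj("wrist",np.array([618,-59.7,239]),c),proj("wrist",np.array([599,-5.5,205]),c),blobs(P,"yellow",None,30)[0])
E
```

```text
time: 2.2
tool_pos: [587.7, -98.3, 316.0]
orientation: [-0.674, 1.57, 2.846]
force: [-0.3, -0.9, -0.7]
grip_width: 0.996
t 2.20 p [587.7 -98.3 316. ] x [-0.001  0.    -1.   ] y [ 0.369 -0.93  -0.   ] z [-0.93  -0.369  0.   ] F [-0.3 -0.9 -0.7] w 0.996 q [-0.36  0.08  1.64 -0.    1.43  0.84]
[ 1.6  -2.47 -4.25] (np.float64(238.69825931800193), np.float64(165.43606646043844)) (np.float64(161.29678516598835), np.float64(154.8504858869143)) [([198, 35, 48, 37, 610], [227.1, 54.1]), ([271, 93, 27, 29, 423], [283.9, 107.6]), ([166, 123, 36, 23, 312], [186.0, 132.1]), ([212, 146, 41, 45, 1375], [233.0, 168.3]), ([338, 164, 15, 14, 135], [344.6, 170.4]), ([369, 193, 12, 11, 69], [375.2, 198.7])]
```

View pics/w2.png

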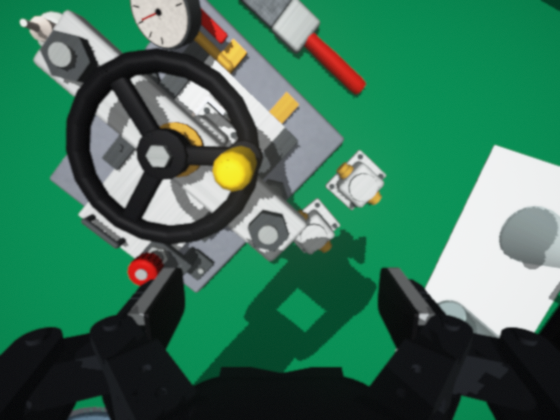

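The wrist view shows the handle's blob centred near (233,168), the hub nut near (158,156) and the red knob's top at (142,272).

```bash
python3 - <<'E'
from h import *
p,R,s=show(); c=r.get_calibration("wrist")
print("hub",onz("wrist",158,156,207,c)); 
for z in(265,239): print("handle",z,onz("wrist",234.5,168.3,z,c))
print("knob top",onz("wrist",142,272,121,c))
for P in([618,-59.7,265],[618,-59.7,210],[620,-58,265]): print(proj("wrist",np.array(P),c))
E
```

```text
t 2.25 p [587.3 -99.4 316. ] x [-0.001 -0.    -1.   ] y [ 0.367 -0.93  -0.   ] z [-0.93  -0.367  0.001] F [ 0.4 -0.7  0.1] w 1.003 q [-0.36  0.08  1.64 -0.    1.43  0.84]
hub [597.70391895  -5.36344956 207.        ]
handle 265 [620.33627696 -61.10880277 265.        ]
handle 239 [615.21261594 -59.12264125 239.        ]
knob top [453.71129721   4.01509414 121.        ]
(np.float64(230.40847525062992), np.float64(171.5154740153531))
(np.float64(242.57341203910943), np.float64(158.1157124494186))
(np.float64(228.53945873175851), np.float64(166.68515694550234))
```

```bash
python3 -m handwheel '[{"x":0,"y":-2.5,"z":-4.3,"rx":0,"ry":0,"rz":0,"hand":1},{"x":0,"y":0,"z":0,"rx":0,"ry":0,"rz":0,"hand":1},{"x":3.5,"y":0,"z":0,"rx":0,"ry":0,"rz":0,"hand":1},{"x":3.5,"y":0,"z":0,"rx":0,"ry":0,"rz":0,"hand":0.3},{"x":0,"y":0,"z":0,"rx":0,"ry":0,"rz":0,"hand":0.1}]'
python3 - <<'E'
from h import *
p,R,s=show(); c=r.get_calibration("wrist")
P,d=r.snapshot("wrist"); cv2.imwrite("pics/w3.png",P[:,:,::-1])
print((R.T@(np.array([618,-60,247])-p)/10).round(2))
E
```

```text
time: 2.88
tool_pos: [615.9, -61.8, 242.8]
orientation: [-0.595, 1.564, 2.92]
force: [0.2, -0.2, -0.7]
grip_width: 0.606
t 2.88 p [615.9 -61.8 242.8] x [-0.007  0.002 -1.   ] y [ 0.365 -0.931 -0.004] z [-0.931 -0.365  0.006] F [ 0.2 -0.2 -0.7] w 0.606 q [-0.28  0.19  1.65 -0.    1.31  0.91]
[-0.42 -0.09 -0.26]
```

View pics/w3.png

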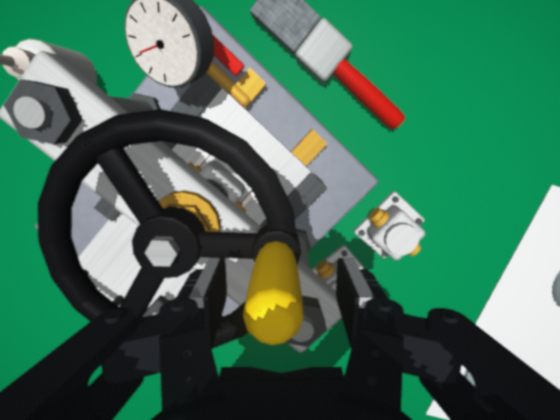

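The handle stands between the pads, with its top near (272,318). Closing on it.

```bash
python3 -m handwheel '[{"x":-0.2,"y":0,"z":-0.1,"rx":0,"ry":0,"rz":0,"hand":-1},{"x":0,"y":0,"z":0,"rx":0,"ry":0,"rz":0,"hand":-1},{"x":0,"y":0,"z":0,"rx":0,"ry":0,"rz":0,"hand":-1},{"x":0,"y":0,"z":0,"rx":0,"ry":0,"rz":0,"hand":-1}]'
python3 - <<'E'
from h import *
p,R,s=show(); c=r.get_calibration("wrist")
P,d=r.snapshot("wrist"); cv2.imwrite("pics/w4.png",P[:,:,::-1])
print("hub")
E
```

```text
time: 3.42
tool_pos: [619.0, -58.1, 251.2]
orientation: [-1.94, 1.566, 1.578]
force: [-6.6, 8.6, 5.7]
grip_width: 0.232
t 3.42 p [619.  -58.1 251.2] x [-0.     0.005 -1.   ] y [ 0.367 -0.93  -0.004] z [-0.93  -0.367 -0.002] F [-6.6  8.6  5.7] w 0.232 q [-0.28  0.18  1.64  0.    1.32  0.92]
hub
```

View pics/w4.png

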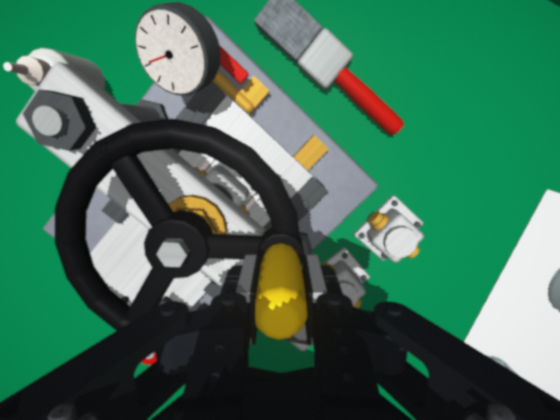

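```bash
python3 - <<'E'
from h import *
p,R,s=show(); c=r.get_calibration("wrist")
print("hub",onz("wrist",172.5,254,207,c))
C=np.array([598.4,-5.4]);H=np.array([618.2,-59.7]);th0=np.arctan2(*(H-C)[::-1]);print(np.degrees(th0),np.hypot(*(H-C)))
q=[C+58*np.array([np.cos(th0+a),np.sin(th0+a)]) for a in np.radians(np.arange(0,373,12))]
for i,d in enumerate(np.diff(q,axis=0)): v=R.T@np.append(d,0)/10; print(i+1,v[1:].round(2))
E
```

```text
t 3.48 p [619.  -58.1 251.2] x [-0.     0.005 -1.   ] y [ 0.367 -0.93  -0.004] z [-0.93  -0.367 -0.002] F [-6.7  9.5  6.2] w 0.229 q [-0.28  0.18  1.64  0.    1.32  0.92]
hub [598.07981789  -4.48090724 207.        ]
-69.96607683553705 57.797318276888966
1 [-0.1  -1.21]
2 [-0.34 -1.16]
3 [-0.58 -1.07]
4 [-0.79 -0.92]
5 [-0.96 -0.74]
6 [-1.09 -0.52]
7 [-1.18 -0.28]
8 [-1.21 -0.03]
9 [-1.19  0.22]
10 [-1.12  0.46]
11 [-1.    0.69]
12 [-0.83  0.88]
13 [-0.63  1.03]
14 [-0.4   1.14]
15 [-0.16  1.2 ]
16 [0.1  1.21]
17 [0.34 1.16]
18 [0.58 1.07]
19 [0.79 0.92]
20 [0.96 0.74]
21 [1.09 0.52]
22 [1.18 0.28]
23 [1.21 0.03]
24 [ 1.19 -0.22]
25 [ 1.12 -0.46]
26 [ 1.   -0.69]
27 [ 0.83 -0.88]
28 [ 0.63 -1.03]
29 [ 0.4  -1.14]
30 [ 0.16 -1.2 ]
31 [-0.1  -1.21]
```

```bash
python3 -m handwheel '[{"x":-0.01,"y":-0.1,"z":-1.21,"rx":0,"ry":0,"rz":0,"hand":-1},{"x":-0.01,"y":-0.34,"z":-1.16,"rx":0,"ry":0,"rz":0,"hand":-1},{"x":-0.02,"y":-0.58,"z":-1.07,"rx":0,"ry":0,"rz":0,"hand":-1},{"x":-0.01,"y":-0.79,"z":-0.92,"rx":0,"ry":0,"rz":0,"hand":-1},{"x":-0.01,"y":-0.96,"z":-0.74,"rx":0,"ry":0,"rz":0,"hand":-1},{"x":-0.02,"y":-1.09,"z":-0.52,"rx":0,"ry":0,"rz":0,"hand":-1}]'; python3 -c "
from h import *; show()"
```

```text
time: 4.22
tool_pos: [657.6, -5.7, 252.0]
orientation: [1.435, 1.566, -1.332]
force: [-4.8, -5.9, 3.7]
grip_width: 0.231
t 4.22 p [657.6  -5.7 252. ] x [ 0.001 -0.005 -1.   ] y [ 0.366 -0.931  0.005] z [-0.931 -0.366  0.001] F [-4.8 -5.9  3.7] w 0.231 q [-0.18  0.27  1.54 -0.    1.33  1.02]
```

```bash
python3 -m handwheel '[{"x":-0.01,"y":-1.18,"z":-0.28,"rx":0,"ry":0,"rz":0,"hand":-1},{"x":-0.01,"y":-1.21,"z":-0.03,"rx":0,"ry":0,"rz":0,"hand":-1},{"x":-0.02,"y":-1.19,"z":0.22,"rx":0,"ry":0,"rz":0,"hand":-1},{"x":-0.01,"y":-1.12,"z":0.46,"rx":0,"ry":0,"rz":0,"hand":-1},{"x":-0.01,"y":-1.0,"z":0.69,"rx":0,"ry":0,"rz":0,"hand":-1},{"x":-0.02,"y":-0.83,"z":0.88,"rx":0,"ry":0,"rz":0,"hand":-1},{"x":-0.01,"y":-0.63,"z":1.03,"rx":0,"ry":0,"rz":0,"hand":-1},{"x":-0.01,"y":-0.4,"z":1.14,"rx":0,"ry":0,"rz":0,"hand":-1},{"x":-0.02,"y":-0.16,"z":1.2,"rx":0,"ry":0,"rz":0,"hand":-1}]'; python3 -c "
from h import *; show()"
```

```text
time: 5.35
tool_pos: [581.1, 51.6, 253.3]
orientation: [-2.755, 1.561, 0.762]
force: [2.6, 10.6, 0.4]
grip_width: 0.226
t 5.35 p [581.1  51.6 253.3] x [ 0.007  0.007 -1.   ] y [ 0.367 -0.93  -0.004] z [-0.93  -0.367 -0.009] F [ 2.6 10.6  0.4] w 0.226 q [-0.11  0.09  1.74  0.01  1.31  1.08]
```

```bash
python3 -m handwheel '[{"x":-0.01,"y":0.1,"z":1.21,"rx":0,"ry":0,"rz":0,"hand":-1},{"x":-0.01,"y":0.34,"z":1.16,"rx":0,"ry":0,"rz":0,"hand":-1},{"x":-0.02,"y":0.58,"z":1.07,"rx":0,"ry":0,"rz":0,"hand":-1},{"x":-0.01,"y":0.79,"z":0.92,"rx":0,"ry":0,"rz":0,"hand":-1},{"x":-0.01,"y":0.96,"z":0.74,"rx":0,"ry":0,"rz":0,"hand":-1},{"x":-0.02,"y":1.09,"z":0.52,"rx":0,"ry":0,"rz":0,"hand":-1},{"x":-0.01,"y":1.18,"z":0.28,"rx":0,"ry":0,"rz":0,"hand":-1},{"x":-0.01,"y":1.21,"z":0.03,"rx":0,"ry":0,"rz":0,"hand":-1},{"x":-0.02,"y":1.19,"z":-0.22,"rx":0,"ry":0,"rz":0,"hand":-1}]'; python3 -c "
from h import *; show()"
```

```text
time: 6.48
tool_pos: [554.9, -40.6, 254.4]
orientation: [-2.849, 1.565, 0.668]
force: [1.1, 10.8, 2.6]
grip_width: 0.233
t 6.47 p [554.9 -40.6 254.4] x [ 0.004  0.003 -1.   ] y [ 0.366 -0.931 -0.002] z [-0.93  -0.366 -0.005] F [ 1.1 10.8  2.6] w 0.233 q [-0.28  0.03  1.8   0.    1.31  0.92]
```

```bash
python3 -m handwheel '[{"x":-0.01,"y":1.12,"z":-0.46,"rx":0,"ry":0,"rz":0,"hand":-1},{"x":-0.01,"y":1.0,"z":-0.69,"rx":0,"ry":0,"rz":0,"hand":-1},{"x":-0.02,"y":0.83,"z":-0.88,"rx":0,"ry":0,"rz":0,"hand":-1},{"x":-0.01,"y":0.63,"z":-1.03,"rx":0,"ry":0,"rz":0,"hand":-1},{"x":-0.01,"y":0.4,"z":-1.14,"rx":0,"ry":0,"rz":0,"hand":-1},{"x":-0.02,"y":0.16,"z":-1.2,"rx":0,"ry":0,"rz":0,"hand":-1},{"x":0,"y":-0.02,"z":-0.3,"rx":0,"ry":0,"rz":0,"hand":-1},{"x":0,"y":0,"z":0,"rx":0,"ry":0,"rz":0,"hand":-1},{"x":0,"y":0,"z":0,"rx":0,"ry":0,"rz":0,"hand":-1}]'; python3 - <<'E'
from h import *
show()
P,d=r.snapshot("wrist"); cv2.imwrite("pics/w5.png",P[:,:,::-1])
P,d=r.snapshot("side"); cv2.imwrite("pics/s5.png",P[:,:,::-1])
E
```

```text
time: 7.6
tool_pos: [621.8, -57.0, 255.2]
orientation: [-1.97, 1.567, 1.547]
force: [-6.8, 9.6, 6.0]
grip_width: 0.226
t 7.60 p [621.8 -57.  255.2] x [ 0.     0.004 -1.   ] y [ 0.367 -0.93  -0.004] z [-0.93  -0.367 -0.002] F [-6.8  9.6  6. ] w 0.226 q [-0.27  0.19  1.63  0.    1.33  0.92]
```

View pics/w5.png

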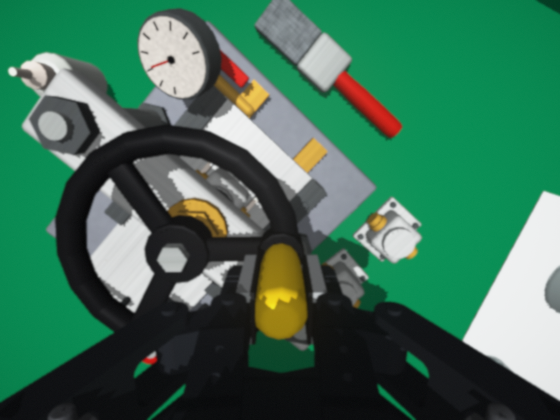

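The handle is back at its start place: the TCP sits 3 mm further round tangentially, about 363°, and 4 mm higher. Releasing and rising now.

```bash
python3 -m handwheel '[{"x":0,"y":0,"z":0,"rx":0,"ry":0,"rz":0,"hand":0.3},{"x":0,"y":0,"z":0,"rx":0,"ry":0,"rz":0,"hand":0.5},{"x":0,"y":0,"z":0,"rx":0,"ry":0,"rz":0,"hand":0.8},{"x":-3,"y":0,"z":0,"rx":0,"ry":0,"rz":0,"hand":1},{"x":-4,"y":0,"z":0,"rx":0,"ry":0,"rz":0,"hand":1},{"x":-1,"y":-1,"z":1.5,"rx":0,"ry":0,"rz":0,"hand":1},{"x":0,"y":-3,"z":3,"rx":0,"ry":0,"rz":0,"hand":1},{"x":0,"y":-4,"z":4,"rx":0,"ry":0,"rz":0,"hand":1},{"x":0,"y":-3,"z":4,"rx":0,"ry":0,"rz":0,"hand":1},{"x":0,"y":-0.8,"z":1,"rx":0,"ry":0,"rz":0,"hand":1},{"x":0,"y":0,"z":0,"rx":0,"ry":0,"rz":0,"hand":1},{"x":0,"y":0,"z":0,"rx":0,"ry":0,"rz":0,"hand":1}]'; python3 - <<'E'
from h import *
p,R,s=show(); c=r.get_calibration("wrist"); M=c["world_to_cam"]; o=-M[:3,:3].T@M[:3,3]; print("cam offset tool",R.T@(o-p))
P,d=r.snapshot("wrist"); cv2.imwrite("pics/w6.png",P[:,:,::-1])
Pt,d=r.snapshot("top"); cv2.imwrite("pics/t6.png",Pt[:,:,::-1])
print(blobs(P,"red",None,30)[0],blobs(P,"yellow",None,100)[0]); print(proj("wrist",np.array([453,2.5,121]),c))
E
```

```text
time: 9.2
tool_pos: [454.0, 0.6, 332.6]
orientation: [2.426, 1.57, -0.341]
force: [0.7, 0.7, -0.3]
grip_width: 1.003
t 9.20 p [454.    0.6 332.6] x [ 0.001 -0.    -1.   ] y [ 0.366 -0.931  0.   ] z [-0.931 -0.366 -0.   ] F [ 0.7  0.7 -0.3] w 1.003 q [-0.25 -0.29  1.95 -0.    1.49  0.95]
cam offset tool [-116.8854503     0.55057083  -70.75020133]
[([262, 172, 30, 31, 578], [276.3, 186.6])] [([495, 0, 31, 7, 157], [509.7, 2.4]), ([327, 9, 13, 46, 317], [332.2, 33.7]), ([454, 89, 18, 15, 164], [462.3, 95.6])]
(np.float64(278.8113127147644), np.float64(188.15741100954202))
```

View pics/w6.png

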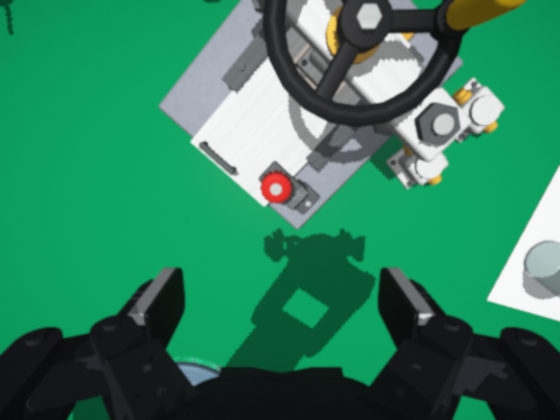

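View pics/t6.png

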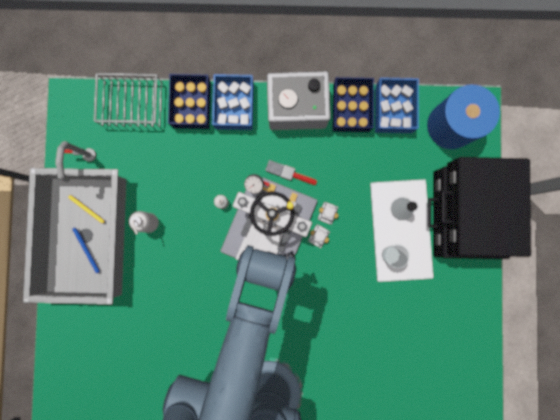

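The wrist view shows the knob's top at (276,187). The handle is released and back at its start direction.

```bash
python3 - <<'E'
from h import *
p,R,s=show(); c=r.get_calibration("wrist")
k=onz("wrist",276.5,187,121,c);print(k,onz("wrist",276.3,186.6,115,c))
k[2]=113; print((R.T@(k-p)/10).round(2))
I=cv2.imread("pics/t6.png")[:,:,::-1]
print(blobs(I,"yellow",(280,195,300,215),5)[0]);print(onz("wrist",365.5,15,211,c),onz("wrist",497,0,269,c))
E
```

```text
t 9.30 p [453.9   0.7 332.3] x [-0.  0. -1.] y [ 0.366 -0.931 -0.   ] z [-0.931 -0.366  0.   ] F [ 0.1  0.  -0.7] w 1.0 q [-0.25 -0.29  1.95 -0.    1.49  0.95]
[453.04071919   5.25220681 121.        ] [452.13440453   5.21795946 115.        ]
[21.93 -0.45 -0.09]
[([287, 200, 6, 10, 41], [289.4, 205.1])]
[597.08327096  -1.54374696 211.        ] [607.03471829 -50.73844954 269.        ]
```

```bash
python3 -m handwheel '[{"x":4,"y":-0.25,"z":0,"rx":0,"ry":0,"rz":0,"hand":1},{"x":5,"y":0,"z":0,"rx":0,"ry":0,"rz":0,"hand":1},{"x":4.5,"y":0,"z":0,"rx":0,"ry":0,"rz":0,"hand":1},{"x":3,"y":0,"z":0,"rx":0,"ry":0,"rz":0,"hand":1},{"x":0,"y":0,"z":0,"rx":0,"ry":0,"rz":0,"hand":1},{"x":0,"y":0,"z":0,"rx":0,"ry":0,"rz":0,"hand":1}]'; python3 - <<'E'
from h import *
p,R,s=show(); c=r.get_calibration("wrist")
P,d=r.snapshot("wrist"); cv2.imwrite("pics/w7.png",P[:,:,::-1])
b=blobs(P,"red",None,30)[0]; print(b,proj("wrist",np.array([453,2.5,121]),c))
E
```

```text
time: 10.05
tool_pos: [453.3, 3.1, 168.6]
orientation: [2.532, 1.569, -0.235]
force: [0.0, 0.9, 0.1]
grip_width: 0.999
t 10.05 p [453.3   3.1 168.6] x [ 0.002 -0.    -1.   ] y [ 0.366 -0.931  0.001] z [-0.931 -0.366 -0.002] F [0.  0.9 0.1] w 0.999 q [-0.24 -0.13  2.12  0.    1.15  0.95]
[([247, 218, 59, 60, 2272], [275.8, 246.8])] (np.float64(281.19878394574954), np.float64(252.87298921525954))
```

View pics/w7.png

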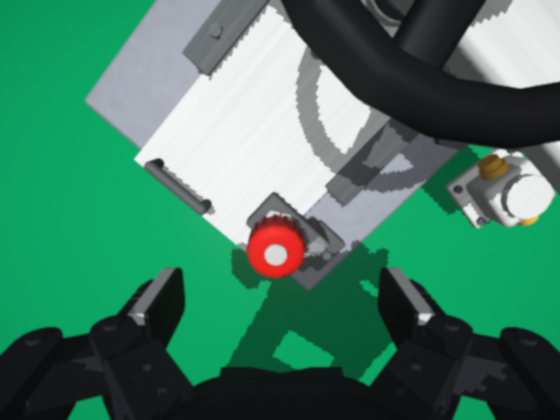

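The knob's top disc is at (275.5,255) and the midline between the pads is at column 282. I'll shift 3 mm in tool -y, then lower, with a finger-side check before closing.

```bash
python3 -m handwheel '[{"x":1.5,"y":-0.3,"z":0,"rx":0,"ry":0,"rz":0,"hand":1},{"x":2.5,"y":0,"z":0,"rx":0,"ry":0,"rz":0,"hand":1},{"x":1.5,"y":0,"z":0,"rx":0,"ry":0,"rz":0,"hand":0.6},{"x":0,"y":0,"z":0,"rx":0,"ry":0,"rz":0,"hand":0.4},{"x":0,"y":0,"z":0,"rx":0,"ry":0,"rz":0,"hand":0.2}]'; python3 - <<'E'
from h import *
p,R,s=show()
P,d=r.snapshot("wrist"); cv2.imwrite("pics/w8.png",P[:,:,::-1])
P,d=r.snapshot("side"); cv2.imwrite("pics/s8.png",cv2.resize(P[130:290,220:400,::-1],None,fx=4,fy=3.7,interpolation=2))
E
```

```text
time: 10.72
tool_pos: [451.6, 6.1, 112.9]
orientation: [2.539, 1.57, -0.228]
force: [-0.6, 0.1, 0.2]
grip_width: 0.601
t 10.72 p [451.6   6.1 112.9] x [ 0.001 -0.    -1.   ] y [ 0.366 -0.931  0.001] z [-0.931 -0.366 -0.001] F [-0.6  0.1  0.2] w 0.601 q [-0.24 -0.04  2.15  0.    1.03  0.96]
```

View pics/w8.png

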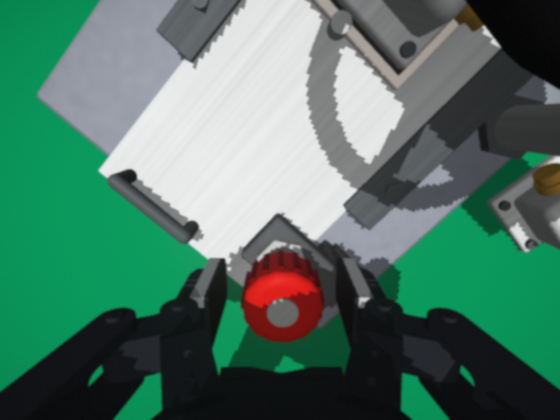

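View pics/s8.png

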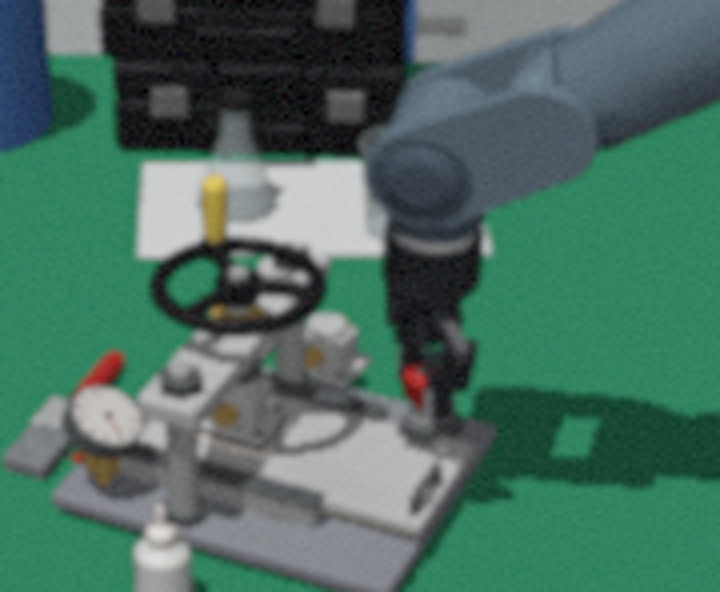

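```bash
python3 - <<'E'
from h import *
p,R,s=show(); c=r.get_calibration("wrist")
print(proj("wrist",np.array([p[0],p[1],121]),c), onz("wrist",283,313,121,c))
E
```

```text
t 10.82 p [451.8   6.1 113.2] x [ 0.002 -0.    -1.   ] y [ 0.366 -0.931  0.001] z [-0.931 -0.366 -0.002] F [ 0.2  0.6 -0.3] w 0.602 q [-0.24 -0.04  2.15  0.    1.03  0.96]
(np.float64(280.0881418763821), np.float64(309.970101813496)) [450.95074437   4.57835537 121.        ]
```

The knob is centred between the pads to within 2 mm. Closing.

```bash
python3 -m handwheel '[{"x":0,"y":0,"z":0,"rx":0,"ry":0,"rz":0,"hand":-1},{"x":0,"y":0,"z":0,"rx":0,"ry":0,"rz":0,"hand":-1},{"x":0,"y":0,"z":0,"rx":0,"ry":0,"rz":0,"hand":-1},{"x":0,"y":0,"z":0,"rx":0,"ry":0,"rz":0,"hand":-1}]'; python3 -c "
from h import *; show()"
```

```text
time: 11.32
tool_pos: [451.7, 5.7, 113.2]
orientation: [2.059, 1.569, -0.708]
force: [-1.8, -2.9, 5.4]
grip_width: 0.36
t 11.32 p [451.7   5.7 113.2] x [ 0.001 -0.001 -1.   ] y [ 0.366 -0.931  0.002] z [-0.931 -0.366 -0.001] F [-1.8 -2.9  5.4] w 0.36 q [-0.24 -0.04  2.15 -0.    1.03  0.96]
```

```bash
python3 -m handwheel '[{"x":-0.3,"y":0,"z":0,"rx":0,"ry":0,"rz":0,"hand":-1},{"x":-0.3,"y":0,"z":0,"rx":0,"ry":0,"rz":0,"hand":-1},{"x":-0.2,"y":0,"z":0,"rx":0,"ry":0,"rz":0,"hand":-1},{"x":0,"y":0,"z":0,"rx":0,"ry":0,"rz":0,"hand":-1},{"x":0,"y":0,"z":0,"rx":0,"ry":0,"rz":0,"hand":-1}]'; python3 -c "
from h import *; show()"; python3 -m handwheel '[{"x":-0.2,"y":0,"z":0,"rx":0,"ry":0,"rz":0,"hand":-1},{"x":-0.2,"y":0,"z":0,"rx":0,"ry":0,"rz":0,"hand":-1},{"x":-0.1,"y":0,"z":0,"rx":0,"ry":0,"rz":0,"hand":-1},{"x":0,"y":0,"z":0,"rx":0,"ry":0,"rz":0,"hand":-1},{"x":0,"y":0,"z":0,"rx":0,"ry":0,"rz":0,"hand":-1}]'; python3 -c "
from h import *; show()
P,d=r.snapshot('wrist'); cv2.imwrite('pics/w9.png',P[:,:,::-1])"
```

```text
time: 11.95
tool_pos: [451.6, 5.7, 119.4]
orientation: [2.374, 1.568, -0.393]
force: [7.4, -4.5, -10.6]
grip_width: 0.358
t 11.95 p [451.6   5.7 119.4] x [ 0.003 -0.001 -1.   ] y [ 0.366 -0.931  0.002] z [-0.931 -0.366 -0.002] F [  7.4  -4.5 -10.6] w 0.358 q [-0.24 -0.05  2.15 -0.    1.04  0.96]
time: 12.58
tool_pos: [451.5, 5.7, 124.1]
orientation: [2.393, 1.568, -0.374]
force: [7.9, -4.3, -13.2]
grip_width: 0.354
t 12.57 p [451.5   5.7 124.1] x [ 0.003 -0.001 -1.   ] y [ 0.366 -0.931  0.002] z [-0.931 -0.366 -0.002] F [  7.9  -4.3 -13.2] w 0.354 q [-0.24 -0.06  2.15 -0.    1.05  0.96]
```

View pics/w9.png

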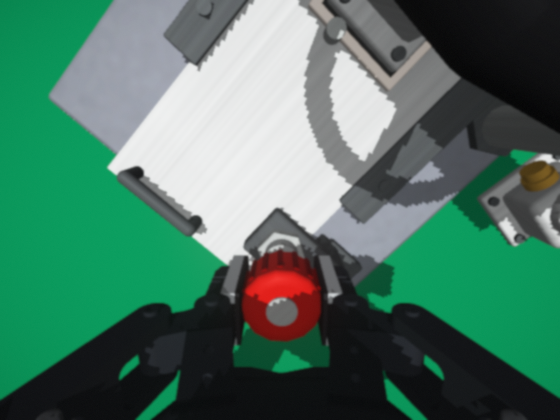

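The knob keeps its place in the hand, with its top at (282,311), and the force follows the spring. I'll lift in small steps to the stop.

```bash
python3 -m handwheel '[{"x":-0.1,"y":0,"z":0,"rx":0,"ry":0,"rz":0,"hand":-1},{"x":-0.1,"y":0,"z":0,"rx":0,"ry":0,"rz":0,"hand":-1},{"x":0,"y":0,"z":0,"rx":0,"ry":0,"rz":0,"hand":-1},{"x":0,"y":0,"z":0,"rx":0,"ry":0,"rz":0,"hand":-1}]'; python3 -c "
from h import *; show()"; python3 -m handwheel '[{"x":-0.1,"y":0,"z":0,"rx":0,"ry":0,"rz":0,"hand":-1},{"x":-0.1,"y":0,"z":0,"rx":0,"ry":0,"rz":0,"hand":-1},{"x":0,"y":0,"z":0,"rx":0,"ry":0,"rz":0,"hand":-1},{"x":0,"y":0,"z":0,"rx":0,"ry":0,"rz":0,"hand":-1}]'; python3 -c "
from h import *; show()"
```

```text
time: 13.12
tool_pos: [451.5, 5.7, 126.0]
orientation: [2.405, 1.568, -0.362]
force: [9.0, -4.8, -13.9]
grip_width: 0.354
t 13.12 p [451.5   5.7 126. ] x [ 0.003 -0.001 -1.   ] y [ 0.366 -0.931  0.002] z [-0.931 -0.366 -0.002] F [  9.   -4.8 -13.9] w 0.354 q [-0.24 -0.06  2.15 -0.    1.05  0.96]
time: 13.62
tool_pos: [451.5, 5.8, 127.4]
orientation: [2.447, 1.567, -0.32]
force: [12.0, -4.7, -18.2]
grip_width: 0.356
t 13.62 p [451.5   5.8 127.4] x [ 0.003 -0.001 -1.   ] y [ 0.366 -0.931  0.002] z [-0.931 -0.366 -0.003] F [ 12.   -4.7 -18.2] w 0.356 q [-0.24 -0.07  2.15 -0.    1.06  0.96]
```

The force rose from 13.9 to 18.2 N over the last steps at about 14 mm of lift, so the plunger is on its stop. Final check in the cameras.

```bash
python3 - <<'E'
from h import *
P,d=r.snapshot("wrist"); cv2.imwrite("pics/w10.png",P[:,:,::-1])
Q,d=r.snapshot("side"); cv2.imwrite("pics/s10.png",cv2.resize(Q[130:290,220:400,::-1],None,fx=4,fy=3.7,interpolation=2))
T,d=r.snapshot("top"); t0=cv2.imread("pics/top0.png")[:,:,::-1]
for n in("side0",): print("side knob",blobs(Q,"red",(300,215,350,260),3)[0])
print("wrist red",blobs(P,"red",None,100)[0]); W9=cv2.imread("pics/w9.png")[:,:,::-1]; print(blobs(W9,"red",None,100)[0])
print("yellow top",blobs(T,"yellow",(280,195,300,215),5)[0],"side",blobs(Q,"yellow",(260,165,290,205),5)[0]); show()
E
```

```text
side knob [([322, 225, 4, 9, 25], [323.2, 228.5])]
wrist red [([243, 252, 78, 89, 4469], [281.1, 296.5])]
[([243, 252, 78, 89, 4445], [281.1, 296.7])]
yellow top [([287, 200, 6, 10, 41], [289.4, 205.1])] side [([271, 179, 5, 16, 64], [273.3, 186.1])]
t 13.78 p [451.4   5.8 127.4] x [ 0.003 -0.001 -1.   ] y [ 0.366 -0.931  0.002] z [-0.931 -0.366 -0.003] F [ 11.3  -5.5 -18.5] w 0.354 q [-0.24 -0.07  2.15 -0.    1.06  0.96]
```

View pics/w10.png

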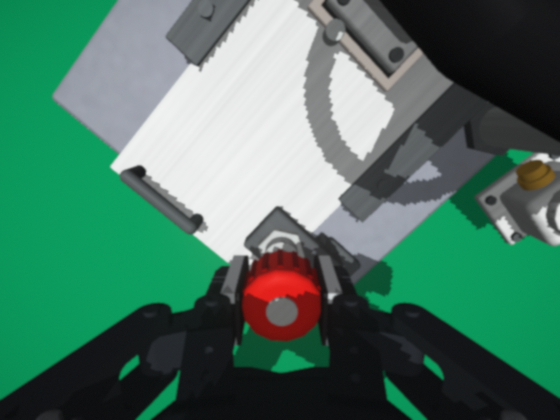

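View pics/s10.png

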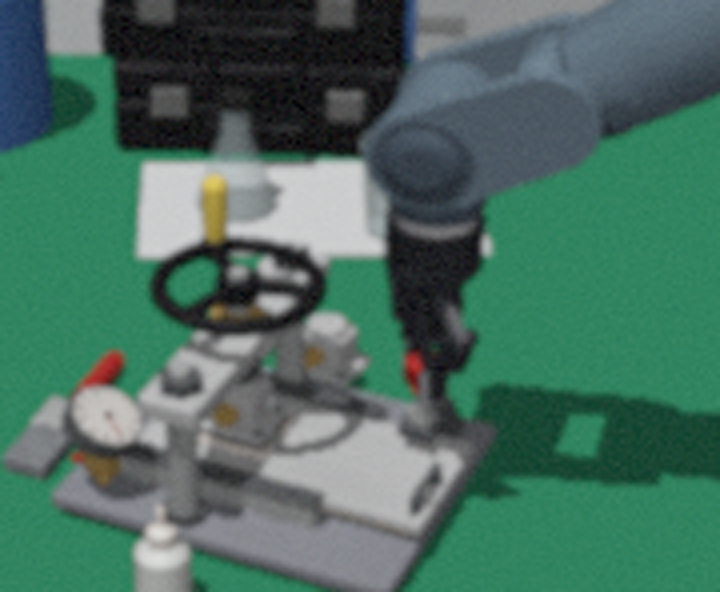

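The knob's blob is in the same pixels in the hand as before, so it hasn't slipped. The plunger is up and the nest is still home. Handing in.

```bash
python3 -c "
from plant import r
print(r.close_job())"
```

```text
the job is handed in; nothing more can be done
None
```

The job is done and handed in at about 14 s. The screw is backed off one turn and the arm is still holding the plunger fully up, so you can slide the nest out.

- **Handwheel:** I led the crank handle counter-clockwise once round, then let go of it. It ended about 3° past its start point (roughly 363°) and about 4 mm higher, as expected for one turn.
- **Plunger:** I lifted the knob about 14 mm. The pull rose from 13.9 to 18.2 N at the end, above the 14 N the spring gives at the stop, so it is against the stop. The knob has not slipped in the fingers.
- **Surroundings:** In the last wrist and side views the nest looks home, and the press area and dropper look undisturbed. I checked this by eye; I did not measure the other loose items.
- **Disagreements:** The top and wrist cameras differed by about 3 mm on the handle and knob. I centred on the knob with the wrist view. The sensor also showed about 12 N of sideways force while holding the knob. That is well inside the limits, and I left it.

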